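# Lock the crucible slide with its thumb wedge

## Task

Two small slide stages stand on the bench; one of them carries a white porcelain crucible, the other is empty. On the stage with the crucible, push the sliding bar fully home against its end stop, then push the thumb wedge along its ramp, in the same direction, until it jams firmly against the bar, and let go. Do not touch the empty stage.

Things in the scene. Friction and masses are not known exactly. Their poses are not given: they have to be found in the camera images.
- stage: Stage with crucible: fixed plate 210x120x10 mm. Origin: centre of underside, on the bench; x along the bar to the end stop (about away from the robot), y left. Bar channel at y=+20 mm, stop face at x=+80 mm. The wedge lies right of the bar on a ramp rail turned 14 deg from x towards the bar. Fence, rail, keepers, stop: all under 31 mm above the bench; only black tabs and crucible are higher.
- bar: Loose steel bar 175x20x14 mm, 0.3 kg, slides on the plate with a few N, held down; axes as stage. Origin on its underside, 80 mm behind its nose: at stage x=0, y=+20 mm, z=10 mm when home; starts at x=-50 to -32 mm. Black thumb tab 14(x)x22(y) mm on its rear end, centre 83 mm behind the origin, 24 to 58 mm above the bench. Crucible fixed 55 mm ahead of it, 41 mm wide, top 67 mm above the bench.
- wedge: Dark wedge of the crucible stage, 56 mm long, axes as stage. Origin under the centre of its black thumb tab (14(x)x22(y) mm, 24 to 58 mm above the bench), 10 mm above the bench. It slides only along its ramp, stage direction (0.970, 0.242), at 1.5 N; starts at stage x=-34 to -26, y=-18 to -16 mm, jams on the bar at about x=+3, y=-9 mm. A push of 12 to 20 N on the tab sets it; friction holds it.
- spare_stage: The empty stage, same in all sizes (bar, wedge and tabs included) but with no crucible on its bar; origin and axes as for the other stage. Fixed; not to be touched.

How it is judged (in metres and radians):
On the way, in this order (a step that is already met when the one before it is completed fails the run):
1. the bar is home against the end stop while the wedge is still slack (x of bar in the frame of stage above -0.01 m and x of wedge in the frame of stage below -0.009 m), for 0.1 s.
2. the wedge is pushed along its ramp until it jams against the bar (x of wedge in the frame of stage above -0.004 m and contact force between wedge and bar above 2 N), for 0.1 s.
At the end, for the whole second after the job is handed in: On the stage with the crucible the bar stands within 10 mm of its end stop and at rest, and the wedge stands at its jam (less than 7 mm short of x=+3 mm of the stage) and still presses on the bar with more than 2 N after release (all of step 2 and x of bar in the frame of stage above -0.01 m and linear speed of bar below 0.01 m/s); the robot touches nothing.
It fails at once if the robot touches the empty stage (contact force between any of the fingers, the arm and spare_stage above 1 N).
It also fails if it takes over 38 s, if anything falls off the work surface, if the arm or the gripper's body presses on something with over 40 N, if the wrist force passes 120 N, or if a joint passes its speed limit or range.

## Robot

A 6-joint arm with a two-finger parallel gripper is mounted at the origin on the work surface; the furniture and walls round the work are solid. World frame = base frame: x ahead of the robot, y to its left, z up, the work surface at z = 0. Lengths are in mm, angles in degrees, forces in N, time in s.
With the tool pointing down it reaches from about 425 to 950 mm from the base axis. Payload 14.7 kg.
Tool frame: the origin (TCP) lies at the very end of the fingers, on their centre line; the grasp point (between the pads) lies bot.tcp_to_grasp behind it (bot.tcp_to_grasp is the distance from the TCP to the grasp point, in mm); y points along the fingers, x is the direction in which the jaws open and shut, and the axes are right-handed (so a half turn about y gives the same grasp; the last joint's range is limited). The gripper opens to 85 mm and grips with 20 to 120 N. Pads are 22 mm wide; open, the fingers measure 114 mm over their backs; the gripper's body (76 mm by 85 mm) begins 54 mm behind the grasp point. The pads swing forward as they close: fully open they stand 13 mm farther back than shut.
Start: joints at [-65.81, 27.513, 91.461, -0, 61.026, -2.67], TCP at [293.695, -579.858, 231.297] pointing down, gripper open.
Joint ranges: [-157.49, 157.49], [-46.99, 117.5], [13.45, 153.17], [-89.5, 269.5], [5.16, 153.95], [-167.48, 167.48]. Speed limits (degrees/s): [108.29, 108.29, 136.94, 172.46, 172.46, 172.46].

## Interface

Orientations are given as a 3x3 rotation matrix whose columns are the frame's x, y, z axes.
In Python, from rig import bot gives the robot as it stands.
- The arm moves only by the shell command python3 -m pendant 'ROWS' [FORCE]. ROWS is JSON, a list of rows, each an object with "xyz": the shift along the world's x, y, z in cm, a list of three; "delta_rot": the turn, a rotation vector about the world's x, y, z in rad, a list of three; "grip": the finger opening in cm, from 0 to 8.54. A call has 1 to 12 rows; each row is the pose to reach, as a shift and turn from the pose commanded when the call began; what a row does not reach only later rows make up. A row lasts 1/10 s, in which the tool goes at most 50 mm and 8.59 degrees, less where a joint would pass 70% of its speed; a pose out of reach is approached as far as the arm can. A call with a gripper value outside its range is refused whole. The fingers move at their own pace and stop on an object; FORCE is the grip in N (left out, the last holds). Time passes only in rows, so rows that repeat a pose let the fingers close. It gives the time, the measured TCP pose, the force and the opening at its end, in the units of the state.
- bot.get_obs(): the state, without advancing time (a new reading comes with each control period).
- bot.get_image(name): name is "side" or "top" or "wrist"; returns a dict with "img" (400x640x3 uint8, red, green, blue), "depth" (400x640 float32, mm along the optical axis (not along the pixel's ray), 0 where there is no reading), "K" (3x3 intrinsics, pixels), "dist" ([k1, k2, p1, p2, k3] as OpenCV has them; the pictures are not rectified), "rvec" (rotation vector, rad) and "tvec" (3), from world to camera coordinates, as OpenCV has them. Camera axes: x right, y down, z forward; pixel columns grow to the right and rows downward; lengths in mm; the calibration is good to about 2 mm. A picture is of the moment at which its call begins.
- bot.finish_job(): hands the job in, once; it reports no verdict.
The state is a dict: "t": time; "joint_positions": joint angles; "joint_velocities": joint speeds; "tau": joint torques, N m; "eef_pos": TCP position; "tcp_rot": TCP orientation; "ft_force": force on the tool from outside, world axes, zero at the start; "ft_torque": the same for the moment, N m; "opening": opening from 0.0 (shut) to 1.0 (fully open).
Only numpy, scipy, OpenCV 4.12 (cv2) and the standard library are available. Lean on these libraries where they do the work, as an engineer would, in place of code of your own. Each camera call takes 0.05 s, during which the arm holds its last target. There are 200 camera calls.

## Working session

There is one attempt and no reset: what is moved stays moved. The work goes in short steps, Python scripts to look and compute and a shell command to move; the robot and the scene stay as the last step left them, time stands still between calls to the robot, and variables do not carry over. Pictures are saved under pics/ and viewed, about 8 in all and at most 12, crops included, and the job is handed in when it is done.

```bash
mkdir -p pics; ls
python3 - <<'E'
from rig import bot
import cv2,numpy as np,pickle
o=bot.get_obs();print(o['t'],o['eef_pos'],np.round(o['tcp_rot'],3).tolist(),bot.tcp_to_grasp,o['ft_force'])
d={}
for n in('top','side'):
    d[n]=bot.get_image(n);cv2.imwrite(f'pics/{n}0.png',d[n]['img'][:,:,::-1])
pickle.dump(d,open('d0.pkl','wb'))
E
```

```text
pics
0.0 [ 293.50745419 -579.48111516  230.68197197] [[0.452, -0.001, 0.892], [-0.892, 0.001, 0.452], [-0.001, -1.0, 0.0]] 18.700000000000003 [ 0.61667579 -0.14874535  0.20918266]
```

View pics/top0.png

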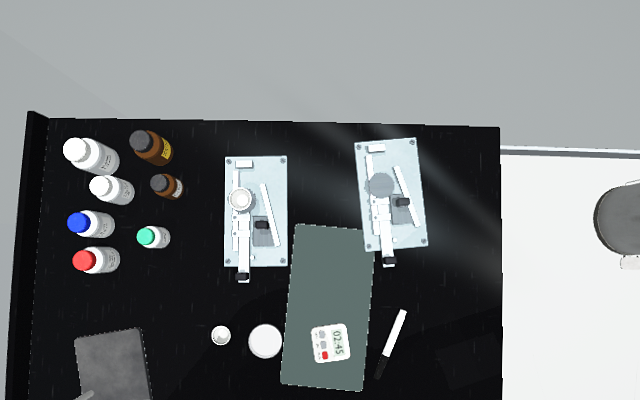

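View pics/side0.png

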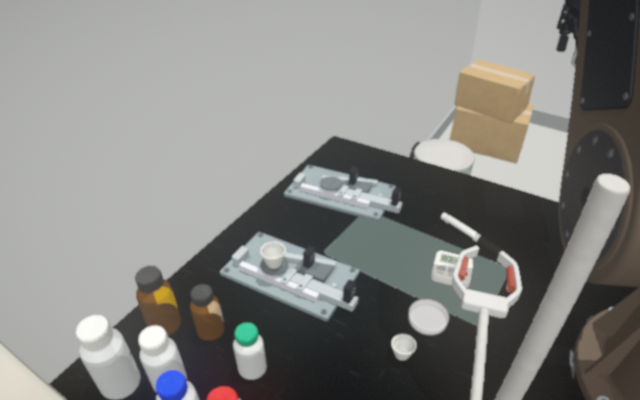

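The crucible is on the left stage in the top view, with the plate at about (256,211). The bar tab is near (242,277) and the wedge tab near (261,225). The empty stage is on the right, at about (392,195).

```bash
cat > h.py <<'E'
import cv2,numpy as np
def cloud(c):
    h,w=c['depth'].shape
    v,u=np.mgrid[:h,:w]
    p=cv2.undistortPoints(np.stack([u,v],-1).reshape(-1,1,2).astype(np.float64),c['K'],np.array(c['dist'])).reshape(h,w,2)
    R=cv2.Rodrigues(np.array(c['rvec'],float))[0]
    P=np.dstack([p,np.ones((h,w))])*c['depth'][...,None]
    return (P-np.array(c['tvec'],float).reshape(3))@R
def ray(c,uv,z):
    p=cv2.undistortPoints(np.array(uv,float).reshape(-1,1,2),c['K'],np.array(c['dist'])).reshape(-1,2)
    R=cv2.Rodrigues(np.array(c['rvec'],float))[0]
    d=np.c_[p,np.ones(len(p))]@R; o=-R.T@np.array(c['tvec'],float).reshape(3)
    return o+d*((z-o[2])/d[:,2])[:,None]
E
python3 - <<'E'
import pickle,cv2,numpy as np
from h import *
d=pickle.load(open('d0.pkl','rb'))
c=d['top'];W=cloud(c);im=c['img'].astype(int)
print('bench z',np.median(W[150:300,120:200,2]))
m=((im.min(2)>110)).astype(np.uint8); m[:, :215]=0; m[:150]=0; m[285:]=0
for x0,x1 in((215,295),(345,435)):
    mm=np.zeros_like(m);
    mm[130:272,x0:x1]=(im.min(2)>110)[130:272,x0:x1]
    # remove bar tail: opening
    mm=cv2.morphologyEx(cv2.morphologyEx(mm,cv2.MORPH_CLOSE,np.ones((15,15))),cv2.MORPH_OPEN,np.ones((25,25)))
    cs=max(cv2.findContours(mm,0,2)[0],key=cv2.contourArea)
    P=ray(c,cs.reshape(-1,2),10)[:,:2]
    print('plate',cv2.minAreaRect(P.astype(np.float32)),ray(c,cv2.boxPoints(cv2.minAreaRect(cs)),10).round(1).tolist())
for n in d:
    W=cloud(d[n]);
    t=((W[...,2]>46)&(W[...,2]<75)&(d[n]['img'].max(2)<80)).astype(np.uint8)
    k,l,s,ce=cv2.connectedComponentsWithStats(t)
    for i in range(1,k):
        if s[i,4]>15: 
            q=W[l==i]; print(n,s[i],np.median(q,0).round(1),q.min(0).round(),q.max(0).round())
c=d['top'];print(cv2.imwrite('pics/crop0.png',cv2.resize(c['img'][140:290,215:300,::-1],None,fx=4,fy=4,interpolation=2)))
E
```

```text
bench z 0.5914370067706083
plate ((602.42822265625, 84.11589050292969), (210.03150939941406, 128.6239776611328), 2.5968029499053955) [[705.3, 153.6, 10.0], [708.1, 22.5, 10.0], [499.5, 15.9, 10.0], [495.8, 143.7, 10.0]]
plate ((638.7997436523438, -166.7486114501953), (213.5127410888672, 122.60282897949219), 5.487142086029053) [[738.4, -95.7, 10.0], [751.9, -220.1, 10.0], [538.7, -237.2, 10.0], [526.3, -116.0, 10.0]]
top [   5  111   31  289 2365] [503.2 525.9  51.4] [239. 518.  46.] [779. 537.  57.]
top [144 134  20  28 132] [694.  263.4  64.1] [685. 255.  46.] [734. 292.  75.]
top [161 175  16  22  71] [634.  233.8  58.2] [620. 229.  46.] [658. 255.  66.]
top [398 198  11   8  21] [ 625.3 -178.6   54.5] [ 614. -192.   47.] [ 627. -174.   59.]
top [256 221  12   8  87] [573.8  70.4  57.3] [567.  60.  53.] [580.  80.  61.]
top [384 257  13   7  78] [ 516.  -161.    57.1] [ 510. -171.   49.] [ 521. -150.   59.]
top [234 272  14   9  93] [481.  103.3  57.2] [473.  93.  47.] [487. 115.  60.]
side [349 167   9  10  70] [ 619.  -177.9   55.2] [ 614. -194.   47.] [ 627. -172.   60.]
side [393 187   8  12  66] [ 512.5 -155.2   55.7] [ 508. -174.   46.] [ 520. -149.   60.]
side [304 246  11  14  99] [570.5  72.5  56.3] [566.  60.  47.] [580.  81.  60.]
side [344 281  12  14 109] [476.5 108.6  56.8] [473.  93.  47.] [483. 115.  60.]
side [607 303  23  41 394] [ 95.7 -35.4  60.9] [ 89. -47.  46.] [113.  11.  75.]
side [600 347  16  15  79] [110.5  45.7  60.7] [105.  41.  46.] [115.  51.  74.]
side [619 350  21  43 460] [75.7 56.5 58.7] [57. 37. 46.] [88. 77. 75.]
True
```

View pics/crop0.png

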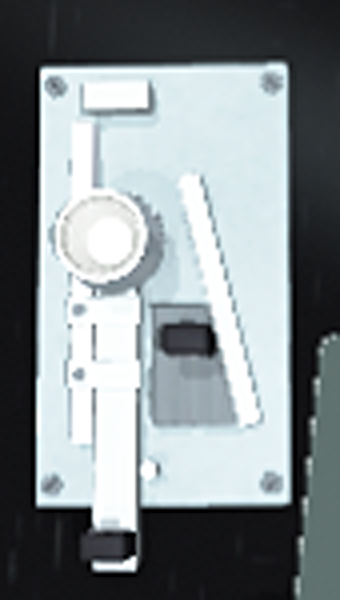

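The crop shows the bar tab at about (108,545) and the wedge tab at about (187,340). The side view also has a clamp with red pads at (487,280), so I'll check where that is before moving.

Run:
```python
import pickle,numpy as np
from h import *
d=pickle.load(open('d0.pkl','rb'));W=cloud(d['side'])
for u,v in((463,275),(511,280),(485,303),(483,350),(560,270),(600,190),(510,385)):print(u,v,W[v,u].round())
```

```text
463 275 [310. 212. 264.]
511 280 [268. 196. 265.]
485 303 [283. 238. 267.]
483 350 [270. 286. 264.]
560 270 [256. 387. 453.]
600 190 [255. 389. 493.]
510 385 [254. 389. 374.]
```

```bash
python3 -m pendant '[{"xyz":[4,5,0],"delta_rot":[0,0,-0.1],"grip":0},{"xyz":[7,10,0],"delta_rot":[0,0,-0.2],"grip":0},{"xyz":[10,15,0],"delta_rot":[0,0,-0.3],"grip":0},{"xyz":[13,20,0],"delta_rot":[0,0,-0.43],"grip":0},{"xyz":[16,24,0],"delta_rot":[0,0,-0.43],"grip":0},{"xyz":[18,28,0],"delta_rot":[0,0,-0.43],"grip":0},{"xyz":[19,33,0],"delta_rot":[0,0,-0.43],"grip":0},{"xyz":[20,38,0],"delta_rot":[0,0,-0.43],"grip":0},{"xyz":[20,43,0],"delta_rot":[0,0,-0.43],"grip":0},{"xyz":[20,48,0],"delta_rot":[0,0,-0.43],"grip":0},{"xyz":[20,48,0],"delta_rot":[0,0,-0.43],"grip":0},{"xyz":[20,48,0],"delta_rot":[0,0,-0.43],"grip":0}]' 30
```

```text
t: 1.3
eef_pos: [493.2, -96.2, 231.2]
tcp_rot: [[0.042, -0.001, 0.999], [-0.999, 0.001, 0.042], [-0.001, -1.0, -0.001]]
ft_force: [-0.2, -0.1, -0.3]
opening: -0.001
```

The clamp is at x 255–315, y > 165, z about 264, so the arm path at 13° clears it. Next I'll go behind the bar tab.

```bash
python3 -m pendant '[{"xyz":[-1.5,4.5,0],"delta_rot":[0,0,0],"grip":0},{"xyz":[-3,9,0],"delta_rot":[0,0,0],"grip":0},{"xyz":[-4,13.5,-2],"delta_rot":[0,0,0],"grip":0},{"xyz":[-5,18,-3],"delta_rot":[0,0,0],"grip":0},{"xyz":[-5,19.9,-7],"delta_rot":[0,0,0],"grip":0},{"xyz":[-5,19.9,-11],"delta_rot":[0,0,0],"grip":0},{"xyz":[-5,19.9,-14],"delta_rot":[0,0,0],"grip":0},{"xyz":[-5,19.9,-17],"delta_rot":[0,0,0],"grip":0},{"xyz":[-5,19.9,-19.5],"delta_rot":[0,0,0],"grip":0},{"xyz":[-5,19.9,-19.5],"delta_rot":[0,0,0],"grip":0},{"xyz":[-5,19.9,-19.5],"delta_rot":[0,0,0],"grip":0}]'
cat > look.py <<'E'
import sys,cv2,numpy as np
from rig import bot
from h import *
k=sys.argv[1]
s=bot.get_image('side');t=bot.get_image('top')
a=cv2.resize(s['img'][190:350,200:420],None,fx=3,fy=3)[:,:,::-1];cv2.imwrite(f'pics/{k}.png',a[:600,:800])
for n,c in(('side',s),('top',t)):
    W=cloud(c);m=((W[...,2]>46)&(W[...,2]<62)&(c['img'].max(2)<80)&(abs(W[...,1]-90)<50)&(W[...,0]>440)).astype(np.uint8)
    K,l,st,_=cv2.connectedComponentsWithStats(m)
    for i in range(1,K):
        if st[i,4]>15:q=W[l==i];print(n,st[i,4],q.min(0).round(1),q.max(0).round(1))
o=bot.get_obs();print(o['t'],o['eef_pos'].round(1),o['ft_force'].round(1))
E
python3 look.py a1
```

```text
t: 2.4
eef_pos: [443.6, 98.8, 36.4]
tcp_rot: [[0.038, -0.001, 0.999], [-0.999, -0.0, 0.038], [0.0, -1.0, -0.001]]
ft_force: [-0.2, -0.5, -0.6]
opening: -0.001
side 103 [566.2  60.5  46. ] [579.5  81.7  59.6]
side 70 [472.3 101.1  46. ] [484.  115.   59.2]
side 41 [440.3 108.9  47. ] [450.6 113.8  62. ]
top 91 [566.7  59.8  53.4] [579.7  80.1  61.9]
2.5 [444.5  99.   37.4] [ 0.2 -0.9 -0.4]
```

View pics/a1.png

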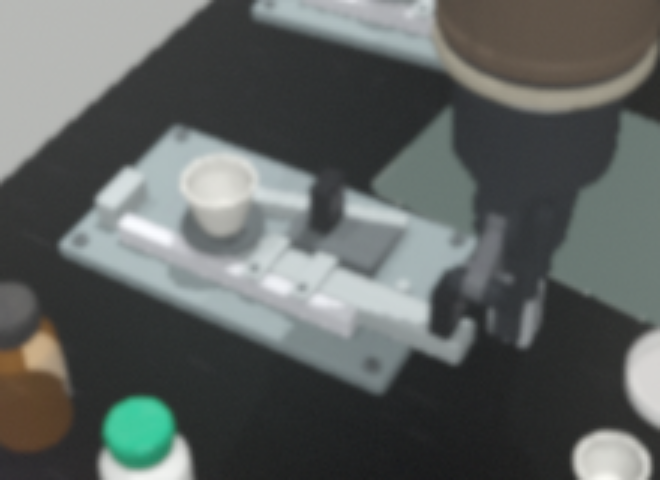

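The closed fingers are just behind the bar tab, with the tab at crop (445,300) and the fingers at (515,290). Now I'll push along the 2.3° heading.

```bash
python3 -m pendant '[{"xyz":[0.8,0.3,0],"delta_rot":[0,0,0],"grip":0},{"xyz":[1.2,0.35,0],"delta_rot":[0,0,0],"grip":0},{"xyz":[1.6,0.35,0],"delta_rot":[0,0,0],"grip":0},{"xyz":[2,0.4,0],"delta_rot":[0,0,0],"grip":0},{"xyz":[2.4,0.4,0],"delta_rot":[0,0,0],"grip":0},{"xyz":[2.8,0.4,0],"delta_rot":[0,0,0],"grip":0},{"xyz":[3.2,0.45,0],"delta_rot":[0,0,0],"grip":0},{"xyz":[3.6,0.45,0],"delta_rot":[0,0,0],"grip":0},{"xyz":[4,0.5,0],"delta_rot":[0,0,0],"grip":0},{"xyz":[4.4,0.5,0],"delta_rot":[0,0,0],"grip":0},{"xyz":[4.8,0.5,0],"delta_rot":[0,0,0],"grip":0},{"xyz":[4.8,0.5,0],"delta_rot":[0,0,0],"grip":0}]'; python3 look.py a2
```

```text
t: 3.7
eef_pos: [492.7, 104.2, 36.3]
tcp_rot: [[0.039, 0.001, 0.999], [-0.999, 0.0, 0.039], [-0.0, -1.0, 0.001]]
ft_force: [0.4, 0.2, 0.2]
opening: -0.003
side 104 [566.2  59.7  46.1] [579.3  81.4  59.2]
side 102 [485.8 110.2  46.3] [517.6 119.2  61.9]
top 92 [566.6  60.   52.9] [579.7  79.8  60.6]
3.8 [492.  104.1  36.3] [-0.5 -0.2  0.3]
```

```bash
python3 -m pendant '[{"xyz":[0.2,0,0],"delta_rot":[0,0,0],"grip":0},{"xyz":[0.4,0,0],"delta_rot":[0,0,0],"grip":0},{"xyz":[0.6,0,0],"delta_rot":[0,0,0],"grip":0},{"xyz":[0.6,0,0],"delta_rot":[0,0,0],"grip":0}]'; python3 -m pendant '[{"xyz":[0.1,0,0],"delta_rot":[0,0,0],"grip":0},{"xyz":[0.2,0,0],"delta_rot":[0,0,0],"grip":0},{"xyz":[0.2,0,0],"delta_rot":[0,0,0],"grip":0}]';python3 -m pendant '[{"xyz":[0.1,0,0],"delta_rot":[0,0,0],"grip":0},{"xyz":[0.2,0,0],"delta_rot":[0,0,0],"grip":0},{"xyz":[0.2,0,0],"delta_rot":[0,0,0],"grip":0}]'
```

```text
t: 4.2
eef_pos: [498.0, 104.2, 36.3]
tcp_rot: [[0.039, 0.0, 0.999], [-0.999, 0.0, 0.039], [-0.0, -1.0, 0.0]]
ft_force: [-1.7, -0.5, 0.6]
opening: -0.004
t: 4.5
eef_pos: [499.9, 104.1, 36.3]
tcp_rot: [[0.039, 0.0, 0.999], [-0.999, 0.0, 0.039], [-0.0, -1.0, 0.0]]
ft_force: [-2.2, 0.6, 0.5]
opening: -0.002
t: 4.8
eef_pos: [499.9, 104.1, 36.1]
tcp_rot: [[0.039, -0.003, 0.999], [-0.999, -0.0, 0.039], [0.0, -1.0, -0.003]]
ft_force: [-10.3, 0.9, 8.7]
opening: -0.003
```

The bar stalls at x = 499.9 with 10 N, so it is home. I'll retreat, lift, and go behind the wedge tab.

```bash
python3 -m pendant '[{"xyz":[-1.2,0,0],"delta_rot":[0,0,0],"grip":0},{"xyz":[-1.5,0,0],"delta_rot":[0,0,0],"grip":0},{"xyz":[-1.5,0,3],"delta_rot":[0,0,0],"grip":0},{"xyz":[-1.5,0,6],"delta_rot":[0,0,0],"grip":0},{"xyz":[0,-2,6],"delta_rot":[0,0,0],"grip":0},{"xyz":[2.5,-3.5,6],"delta_rot":[0,0,0],"grip":0},{"xyz":[4.2,-3.5,6],"delta_rot":[0,0,0],"grip":0},{"xyz":[4.2,-3.5,6],"delta_rot":[0,0,0],"grip":0},{"xyz":[4.2,-3.5,6],"delta_rot":[0,0,0],"grip":0}]'; python3 look.py a3
```

```text
t: 5.7
eef_pos: [543.3, 69.1, 96.1]
tcp_rot: [[0.039, -0.0, 0.999], [-0.999, -0.0, 0.039], [-0.0, -1.0, -0.0]]
ft_force: [-0.7, -0.7, -0.2]
opening: 0.005
side 104 [566.3  59.3  46.3] [579.6  81.4  59.5]
side 113 [511.   96.5  46.9] [523.  116.6  60.2]
5.8 [542.6  69.3  96.1] [-1.2  0.3  0.3]
```

View pics/a3.png

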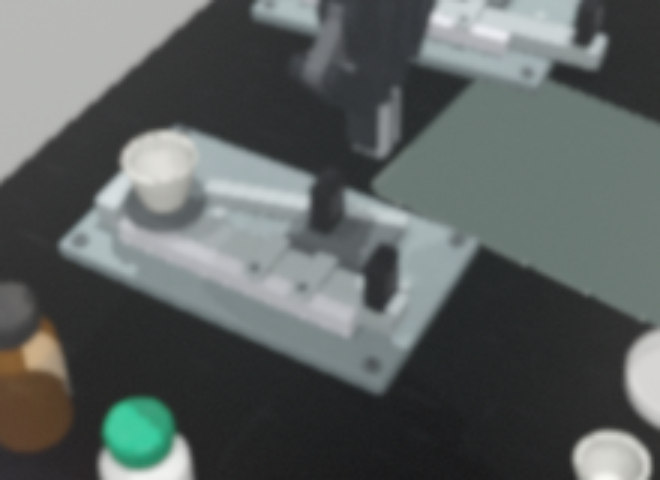

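The bar has moved 38 mm to its stop, with the crucible next to the stop block at crop (160,170). The wedge tab at (327,200) has not moved. I'll descend and push the wedge.

```bash
python3 -m pendant '[{"xyz":[0,0,-3],"delta_rot":[0,0,0],"grip":0},{"xyz":[0,0,-5.9],"delta_rot":[0,0,0],"grip":0},{"xyz":[0,0,-5.9],"delta_rot":[0,0,0],"grip":0},{"xyz":[0.7,0,-5.9],"delta_rot":[0,0,0],"grip":0},{"xyz":[1.2,0.1,-5.9],"delta_rot":[0,0,0],"grip":0},{"xyz":[1.6,0.2,-5.9],"delta_rot":[0,0,0],"grip":0},{"xyz":[2,0.3,-5.9],"delta_rot":[0,0,0],"grip":0},{"xyz":[2.4,0.4,-5.9],"delta_rot":[0,0,0],"grip":0},{"xyz":[2.8,0.55,-5.9],"delta_rot":[0,0,0],"grip":0},{"xyz":[3.2,0.65,-5.9],"delta_rot":[0,0,0],"grip":0},{"xyz":[3.6,0.75,-5.9],"delta_rot":[0,0,0],"grip":0},{"xyz":[3.6,0.75,-5.9],"delta_rot":[0,0,0],"grip":0}]'; python3 -m pendant '[{"xyz":[0.2,0.06,0],"delta_rot":[0,0,0],"grip":0},{"xyz":[0.4,0.12,0],"delta_rot":[0,0,0],"grip":0},{"xyz":[0.4,0.12,0],"delta_rot":[0,0,0],"grip":0}]'
```

```text
t: 7.0
eef_pos: [580.4, 76.8, 37.3]
tcp_rot: [[0.039, 0.001, 0.999], [-0.999, 0.0, 0.039], [-0.0, -1.0, 0.001]]
ft_force: [0.3, -0.3, -0.6]
opening: 0.004
t: 7.3
eef_pos: [583.7, 77.8, 37.2]
tcp_rot: [[0.039, -0.0, 0.999], [-0.999, -0.0, 0.039], [0.0, -1.0, -0.0]]
ft_force: [-1.6, -0.1, -1.2]
opening: 0.001
```

```bash
for i in 1; do python3 -m pendant '[{"xyz":[0.2,0.06,0],"delta_rot":[0,0,0],"grip":0},{"xyz":[0.2,0.06,0],"delta_rot":[0,0,0],"grip":0}]'; python3 -m pendant '[{"xyz":[0.2,0.06,0],"delta_rot":[0,0,0],"grip":0},{"xyz":[0.2,0.06,0],"delta_rot":[0,0,0],"grip":0}]';done | egrep 'pos|force'
```

```text
eef_pos: [585.5, 78.4, 37.2]
ft_force: [-4.2, -2.1, -0.1]
eef_pos: [586.5, 78.7, 37.1]
ft_force: [-8.4, -4.0, 5.2]
```

```bash
python3 -m pendant '[{"xyz":[0.1,0.03,0],"delta_rot":[0,0,0],"grip":0},{"xyz":[0.1,0.03,0],"delta_rot":[0,0,0],"grip":0},{"xyz":[0.1,0.03,0],"delta_rot":[0,0,0],"grip":0}]'| egrep 'pos|force'
```

```text
eef_pos: [586.5, 78.9, 37.0]
ft_force: [-12.3, -6.3, 7.6]
```

```bash
python3 -m pendant '[{"xyz":[0.1,0.03,0],"delta_rot":[0,0,0],"grip":0},{"xyz":[0.1,0.03,0],"delta_rot":[0,0,0],"grip":0},{"xyz":[0.1,0.03,0],"delta_rot":[0,0,0],"grip":0}]'| egrep 'pos|force'
```

```text
eef_pos: [586.6, 79.0, 36.9]
ft_force: [-16.5, -7.8, 11.7]
```

The wedge has stalled with about 18 N along the ramp. I'll back off and lift clear.

```bash
python3 -m pendant '[{"xyz":[-0.5,-0.15,0],"delta_rot":[0,0,0],"grip":0},{"xyz":[-1.5,-0.45,0],"delta_rot":[0,0,0],"grip":0},{"xyz":[-2.5,-0.75,0],"delta_rot":[0,0,0],"grip":0},{"xyz":[-2.5,-0.75,4],"delta_rot":[0,0,0],"grip":0},{"xyz":[-2.5,-0.75,8],"delta_rot":[0,0,0],"grip":0},{"xyz":[-2.5,-2.5,12],"delta_rot":[0,0,0],"grip":0},{"xyz":[-2.5,-6,15],"delta_rot":[0,0,0],"grip":0},{"xyz":[-2.5,-6,15],"delta_rot":[0,0,0],"grip":0},{"xyz":[-2.5,-6,15],"delta_rot":[0,0,0],"grip":0}]'| egrep 'pos|force'; python3 look.py a4
```

```text
eef_pos: [564.6, 19.0, 187.9]
ft_force: [0.4, -0.2, -0.6]
side 99 [596.   68.1  46.5] [610.8  90.4  60.3]
side 105 [511.6  99.8  46.2] [522.  117.2  59.8]
9.3 [563.8  20.  186.4] [-0.6  1.3 -0.3]
```

View pics/a4.png

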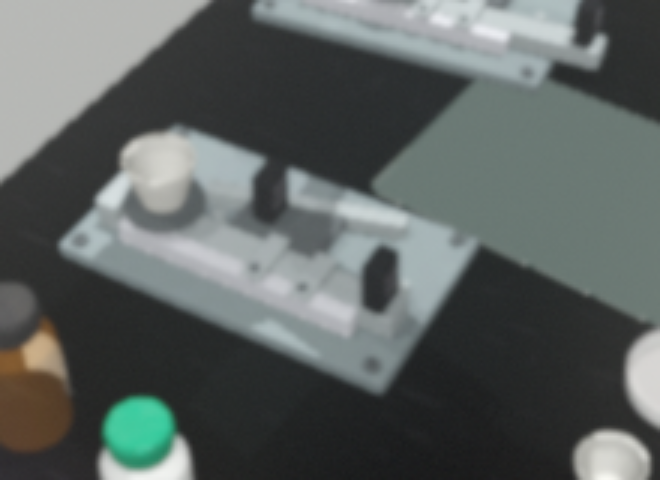

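The wedge tab is now at crop (270,190), having moved 30 mm, and it stayed put after release. The bar tab at (380,278) is still home, and the gripper is clear.

```bash
python3 -c "
from rig import bot
print(bot.finish_job())"
```

```text
the job is handed in; nothing more can be done
None
```

I handed the job in at about 9.3 s of the 38 s allowed. On the crucible stage, the bar is home against its stop and the wedge is jammed against it.

- **Bar:** I pushed it about 38 mm with the closed fingers until it stopped under about 10 N. Its tab was in the same place after the wedge was set.
- **Wedge:** I checked it was still slack after the bar was home, then pushed it about 31 mm along its ramp. It stopped under about 18 N along the ramp. It had not moved back when I looked after letting go.
- **Last checks:** The wedge tab was at world x of about 603 mm, roughly stage x +1 to +2 mm. The wrist force was near zero, the gripper was about 130 mm above the tabs, and I never went near the empty stage.
- **Not measured:** I could not measure the force still pressing the wedge on the bar after release; I infer it from the stall and the wedge not springing back.
- **A disagreement:** The plate outline in the top view put the stage centre about 4 mm too far right. I used the tab positions to correct it.

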